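# Refit the washer's drain filter and hold it home

## Robot

A 6-joint arm with a two-finger parallel gripper is mounted at the origin on the work surface. World frame = base frame: x ahead of the robot, y to its left, z up, the work surface at z = 0. Lengths are in m, angles in degrees, forces in N, time in s.
With the tool pointing down it reaches from about 0.4 to 0.825 m from the base axis. Payload 7 kg.
Tool frame: the origin (TCP) lies between the finger pads; the fingertips stand ctrl.nose_length ahead of it and the grasp point (between the pads) lies 2 mm behind it (ctrl.nose_length is the distance from the TCP to the fingertips, in m); z points along the fingers, y is the line along which they close (so a half turn about z gives the same grasp; the last joint's range is limited). The gripper opens to 88 mm and grips with 3 to 60 N. Pads are 19 mm wide; open, the fingers measure 130 mm over their backs; the gripper's body (78 mm by 193 mm) begins 47 mm behind the grasp point.
Start: joints at [81.423, 20.546, 0.682, 0, -70.136, -16.507], TCP at [0.286, 0.611, 0.244] pointing down, gripper open.
Joint ranges: [-176.03, 176.03], [-82.01, 121.73], [-58.28, 71.71], [-173.87, 95.51], [-174.79, -0.11], [-173.66, 173.66]. Speed limits (degrees/s): [136.94, 136.94, 172.46, 180, 180, 180].

## Interface

Orientations are given as [roll, pitch, yaw] about the fixed x, y, z axes, in that order (R = Rz(yaw) Ry(pitch) Rx(roll)).
In Python, from plant import ctrl gives the robot as it stands.
- The arm moves only by the tool apply_moves, never from a script. Its argument "commands" is a list of rows, each a list of 3 entries, a list of its own where there are three numbers: the shift along the world's x, y, z in cm, then the turn about the world's z in rad, then the closure, from 0 (fully open) to 1 (shut). In form: [[[x, y, z], turn, jaw], ...]. A call has 1 to 20 rows; each row is the pose to reach, as a shift and turn from the pose commanded when the call began; what a row does not reach only later rows make up. A row lasts 1/12 s, in which the tool goes at most 41.7 mm and 7.16 degrees, less where a joint would pass 70% of its speed; a pose out of reach is approached as far as the arm can. A call with a gripper value outside its range is refused whole. The fingers move at their own pace and stop on an object; the grip force is fixed at half the most. Time passes only in rows, so rows that repeat a pose let the fingers close. It gives the time, the measured TCP pose, the force, the opening and the grip force at its end, in the units of the state.
- ctrl.get_obs(): the state, without advancing time (a new reading comes with each control period).
- ctrl.snapshot(name): name is "side" or "top" or "wrist"; returns a dict with "img" (480x640x3 uint8, red, green, blue), "fx", "fy", "cx", "cy" (pixels), "dist_coeffs" ([k1, k2, p1, p2, k3] as OpenCV has them; the pictures are not rectified), "T" (4x4, takes a point from camera to world coordinates). Camera axes: x right, y up, looking along -z (the intrinsics and any distortion apply to the point x, -y, -z); pixel columns grow to the right and rows downward; lengths in m; the calibration is good to about 2 mm. A picture is of the moment at which its call begins. There is no depth.
- ctrl.close_job(): hands the job in; it is judged then, once.
Trained networks look in a picture, given as the dict that the camera call returned (one of the last four; its "shot" number tells which), for a name from the list of things; names that differ only in an ending like _2 or _b are one class to them, and where a whole thing is asked for, a point or a joint stands for the part that bears it (a point fixed in the world has none). Each returns a list of dicts, best first, with "score" (0 to 1); they miss things now and then, are a little off and sometimes report something else, mostly with a low value. They report only what shows in the picture. A call takes as long as a camera call. They do not tell look-alikes from the thing itself.
- ctrl.search_frame(picture, target): "at" ([column, row] in pixels, amid what is visible of it).
- ctrl.spot_point(picture, target): "at" ([column, row] in pixels: a listed point, or the origin of a listed thing).
The state is a dict: "clock": time; "joint_pos": joint angles; "qvel": joint speeds; "tau": joint torques, N m; "tool_pos": TCP position; "orientation": TCP orientation; "force": force on the tool from outside, world axes, zero at the start; "moment": the same for the moment, N m; "opening": finger opening in m; "gripper_force": force on a finger pad.
Only numpy, scipy, OpenCV 4.12 (cv2) and the standard library are available. Lean on these libraries where they do the work, as an engineer would, in place of code of your own. Each camera call takes 0.05 s, during which the arm holds its last target. There are 200 camera calls.

## Task

Lift the flat blanking cover off the mouth of the washer's drain pump and lay it flat in the empty long compartment of the parts tray, the way round that fits, and let go of it. Then take the filter plug with the four-ribbed stem from its round stand, turn it until the ribs line up with the cross-shaped socket in the pump's mouth, slide it in and press it down against the spring until its flange is fully home on the pump. Finish while still gripping the plug and holding it pressed home; leave the other things on the counter where they are.

Things in the scene. Friction and masses are not known exactly. Their poses are not given: they have to be found in the camera images.
- cover_center (a point): Blanking cover, loose, white plastic, 60 g: plate 76 x 40 x 6 mm with an upright grip bar 50 mm long, 12 mm thick, 30 mm high along its long middle line. The point is its centre, 18 mm above the underside, 18 mm below the bar's top. x runs along plate and bar, z up. It starts lying on top of the pump, over the mouth, at any yaw.
- tray_slot (a point): Centre of the floor of the empty long compartment of the grey parts tray (fixed, 170 x 110 mm). The compartment is 94 mm long along this point's x, 56 mm wide along its y; floor 3 mm above the counter, walls 12 mm above the floor. The three other compartments, on its +x and +y sides, are smaller; two hold small parts.
- plug_center (a point): Filter plug, loose, white, 90 g, 70 mm high. From its foot up: stem of four ribs in a cross, 32 long (34 mm tip to tip, 8 thick; lowest 6 mm only 29 by 4.5), flange 56 mm across, 8 thick, grip bar 50 long, 12 thick, 30 high. Point: on the axis 35 mm above the foot, 3 above the flange's underside, 35 below the bar's top. x along the bar, z up; ribs along x and y, so it meshes every quarter turn.
- pump_mouth (a point): Centre of the mouth of the grey drain pump (fixed), at its flat top, 75 mm above the counter: a square turret 56 x 56 mm on a round body, hose spigot low on the +x side. The mouth is a cross-shaped socket, slots along x and y, 38 mm end to end, 10.5 wide, 40 deep. Home: the plug's flange rests on the turret's top, plug_center 3 mm above this point.
- seat (a joint): Spring seat in the pump's socket, pushed straight down by the stem's foot, in metres: 0 at rest (its top 18 mm below the mouth), 0.014 when the plug is home. The spring pushes back with 4 N at first and 9.6 N at home, and lifts the plug again by about 14 mm if it is not held down.
- stand_rim (a point): Centre of the rim of the fixed grey round stand, 45 mm high, 68 mm across at the rim, opening about 46 mm wide; the plug starts in it upright at any yaw, stem inside, flange resting on the rim.
- gasket: bystander: black rubber ring, 42 mm across, in a tray compartment
- clamp: bystander: steel hose ring, 34 mm across, in a tray compartment
- dial: bystander: aluminium control dial, 54 mm across, 28 mm high, with a pointer bar, no stem; on the counter beyond the work
- dosing_cup: bystander: white measuring cup, 56 mm across, 50 mm high, beyond the work
- screwdriver: bystander: screwdriver lying at the far side
- jar: bystander: closed jar, 60 mm across, 60 mm high, near the robot's base
Things that resemble listed ones, but are neither listed nor needed, are in the scene too. Of the things shaped like the part that bears tray_slot, the grey one is meant.

How it is judged (in metres and radians):
On the way, in this order (a step that is already met when the one before it is completed fails the run):
1. the cover lies flat in the empty long compartment of the tray, let go (x of cover_center in the frame of tray_slot between -0.012 and 0.012 m and y of cover_center in the frame of tray_slot between -0.012 and 0.012 m and z of cover_center in the frame of tray_slot below 0.021 m and angle between cover_center's own z axis and vertical below 0.1 rad and contact force between the fingers and cover below 0.1 N), for 0.3 s.
2. the plug's ribs are meshed: the stem is at least 15 mm inside the socket (z of plug_center in the frame of pump_mouth below 0.02 m and horizontal distance between plug_center and pump_mouth below 0.004 m and angle between plug_center's own z axis and vertical below 0.07 rad), for 0.1 s.
At the end, for the whole second after the job is handed in: Cover flat (0.1 rad), released, on the floor of the long compartment, within 12 mm of its centre each way. Plug still, upright (0.07 rad), within 4 mm of the socket axis, flange within 2.5 mm of the pump top, spring seat down over 11 mm, fingers on the plug with over 2 N, for the last second (all of step 1 and z of plug_center in the frame of pump_mouth below 0.0055 m and horizontal distance between plug_center and pump_mouth below 0.004 m and angle between plug_center's own z axis and vertical below 0.07 rad and value of joint seat above 0.011 m and contact force between the fingers and plug above 2 N and linear speed of plug below 0.02 m/s); the arm keeps its last pose, push and grip.
It fails at once if another thing on the counter was moved more than 30 mm (distance of any of gasket, clamp, dial, dosing_cup, screwdriver, jar from where it was at the start of the episode above 0.03 m).
It also fails if it takes over 66 s, if anything falls off the work surface, if the arm or the gripper's body presses on something with over 40 N, if the wrist force passes 120 N, or if a joint passes its speed limit or range.

## Working session

There is one attempt and no reset: what is moved stays moved. The work goes in short steps, Python scripts to look and compute and a tool call to move; the robot and the scene stay as the last step left them, time stands still between calls to the robot, and variables do not carry over. Pictures are saved under pics/ and viewed, at most 10 in all, crops included, and the job is handed in when it is done.

Besides the shell and the picture viewer there is one more tool, called after ">>>" as name(argument=value, ...) on one line, values as JSON. apply_moves: Moves the arm, as the interface text tells. Its arguments: {"type":"object","properties":{"commands":{"type":"array"}},"required":["commands"]}

```bash
mkdir -p pics; cat > h.py <<'E'
import numpy as np, cv2
from plant import ctrl
def ray(p,uv):
    K=np.array([[p["fx"],0,p["cx"]],[0,p["fy"],p["cy"]],[0,0,1.]])
    n=cv2.undistortPoints(np.array([[uv]],float),K,np.array(p["dist_coeffs"],float))[0,0]
    T=np.array(p["T"]); d=T[:3,:3]@np.array([n[0],-n[1],-1.]); return T[:3,3],d
def onz(p,uv,z):
    o,d=ray(p,uv); return (o+d*(z-o[2])/d[2])[:3]
def proj(p,X):
    T=np.array(p["T"]); c=T[:3,:3].T@(np.array(X,float)-T[:3,3])
    K=np.array([[p["fx"],0,p["cx"]],[0,p["fy"],p["cy"]],[0,0,1.]])
    return cv2.projectPoints(np.array([[[c[0],-c[1],-c[2]]]]),np.zeros(3),np.zeros(3),K,np.array(p["dist_coeffs"],float))[0].ravel()
def save(p,n): cv2.imwrite("pics/"+n+".png",p["img"][:,:,::-1])
E
python3 - <<'E'
from h import *
Z=dict(cover_center=.093,tray_slot=.003,plug_center=.048,pump_mouth=.075,stand_rim=.045)
o=ctrl.get_obs(); print(o["tool_pos"],o["orientation"],o["opening"],ctrl.nose_length)
for c in("top","side"):
    p=ctrl.snapshot(c); save(p,c+"0"); print(c,np.array(p["T"])[:3,3].round(3))
    for k,z in Z.items():
        for r in ctrl.spot_point(p,k)[:3]: print(k,np.round(r["at"],1),round(r["score"],2),onz(p,r["at"],z).round(4))
E
```

```text
[0.28599226 0.61089789 0.24265176] [ 1.79905938e+02 -8.66363719e-03 -2.50900715e+01] 0.08782058207735502 0.017
top [0.42  0.005 1.033]
tray_slot [196.7 370.1] 0.96 [0.2386 0.2509 0.003 ]
tray_slot [209.6 268. ] 0.75 [0.4568 0.2249 0.003 ]
tray_slot [297.9 200.6] 0.54 [0.6034 0.0321 0.003 ]
plug_center [299.1 198.1] 0.57 [0.6007 0.0284 0.048 ]
pump_mouth [430.6 265.9] 0.61 [ 0.4544 -0.2386  0.075 ]
stand_rim [296.4 200.7] 0.92 [0.5957 0.0342 0.045 ]
stand_rim [433.4 269.3] 0.15 [ 0.4483 -0.2519  0.045 ]
side [0.445 0.988 0.719]
cover_center [355.  166.3] 0.58 [ 0.4476 -0.2403  0.093 ]
tray_slot [479.6 359.5] 0.87 [0.234  0.2541 0.003 ]
tray_slot [345.3 340.4] 0.84 [0.4529 0.2222 0.003 ]
plug_center [275.3 250.9] 0.74 [0.5929 0.0331 0.048 ]
pump_mouth [354.2 173.2] 0.68 [ 0.4489 -0.2417  0.075 ]
stand_rim [274.9 249.2] 0.96 [0.5951 0.0232 0.045 ]
```

View pics/top0.png

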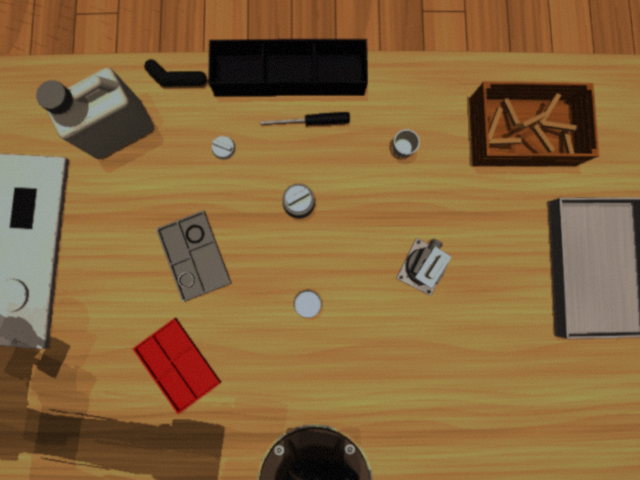

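View pics/side0.png

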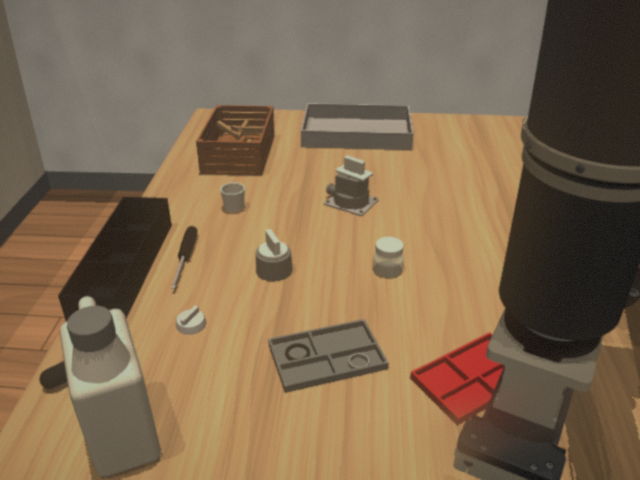

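The top view shows the grey tray around (195,256), with the red look-alike below it. The plug and stand are at (298,201) and the pump with its cover at (426,264). The side view agrees. I'll look at the tray from close by on the way to the pump.

>>> apply_moves(commands=[[[1.5,-3.6,0.5],0,0],[[3,-7.2,1],0,0],[[4.5,-10.8,1.5],0,0],[[6,-14.4,2],0,0],[[7.5,-18,2.5],0,0],[[9,-21.6,3],0,0],[[10.5,-25.2,3.5],0,0],[[12,-28.8,4],0,0],[[13.5,-32.4,4.5],0,0],[[15,-36,5],0,0],[[16.4,-39,5],0,0],[[16.4,-39,5],0,0],[[16.4,-39,5],0,0]])

```text
clock: 1.68
tool_pos: [0.4507, 0.2198, 0.294]
orientation: [-179.9, -0.0, -25.3]
force: [-0.2, 0.2, -0.9]
opening: 0.0878
gripper_force: 0.0
```

```bash
python3 - <<'E'
from h import *
o=ctrl.get_obs(); print(o["clock"],o["tool_pos"],o["orientation"])
p=ctrl.snapshot("wrist"); save(p,"w1"); print(np.array(p["T"]).round(3))
for r in ctrl.spot_point(p,"tray_slot")[:3]: print(np.round(r["at"],1),round(r["score"],2),onz(p,r["at"],.003).round(4))
E
```

```text
1.6833 [0.45071093 0.21980653 0.29399855] [-1.79943389e+02 -1.40094243e-02 -2.52692334e+01]
[[-0.426  0.876  0.226  0.51 ]
 [-0.905 -0.412 -0.109  0.191]
 [-0.002 -0.251  0.968  0.436]
 [ 0.     0.     0.     1.   ]]
[370.  357.8] 0.69 [0.237  0.2563 0.003 ]
[319.2 194. ] 0.62 [0.4581 0.2243 0.003 ]
```

View pics/w1.png

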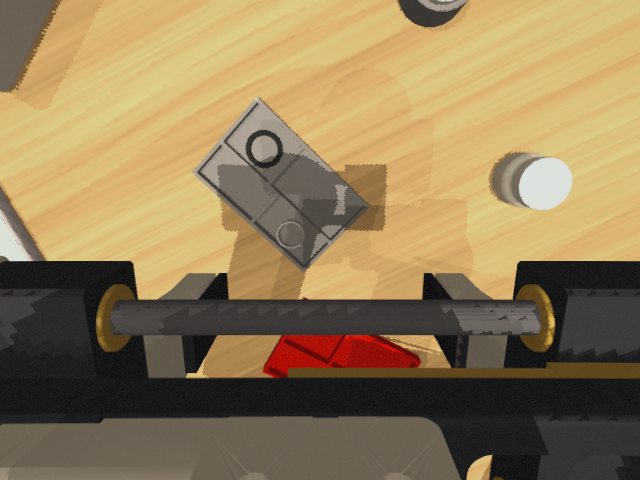

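The wrist view shows the grey tray with corners at about (258,98), (195,172), (304,270) and (368,206). The gasket ring is at (264,149) and the clamp at (290,235). I'll rectify it to read off the compartments.

```bash
cat >> h.py <<'E'
def rect(p,c,z,half,ppm):
    "world patch at height z around c, image up=+x, left=+y, ppm px per m"
    n=int(2*half*ppm); g=np.zeros((n,n,2),np.float32)
    ii,jj=np.mgrid[0:n,0:n]; X=np.stack([c[0]+half-ii/ppm,c[1]+half-jj/ppm,np.full(ii.shape,z)],-1).reshape(-1,3)
    T=np.array(p["T"]); C=(X-T[:3,3])@T[:3,:3]*[1,-1,-1]
    K=np.array([[p["fx"],0,p["cx"]],[0,p["fy"],p["cy"]],[0,0,1.]])
    m=cv2.projectPoints(C.reshape(-1,1,3),np.zeros(3),np.zeros(3),K,np.array(p["dist_coeffs"],float))[0].reshape(n,n,2).astype(np.float32)
    return cv2.remap(p["img"],m[...,0],m[...,1],cv2.INTER_CUBIC)
E
python3 - <<'E'
from h import *
p=ctrl.snapshot("wrist")
for uv in [(258,98),(195,172),(304,270),(368,206)]: print(onz(p,uv,.015).round(4))
a=rect(p,(.475,.245),.015,.11,2700); a=np.clip(a.astype(float)*1.8,0,255).astype(np.uint8)
cv2.imwrite("pics/r1.png",a[:,:,::-1]); print(a.shape)
E
```

```text
[0.5782 0.2401 0.015 ]
[0.5393 0.3392 0.015 ]
[0.3848 0.2799 0.015 ]
[0.4232 0.1806 0.015 ]
(594, 594, 3)
```

View pics/r1.png

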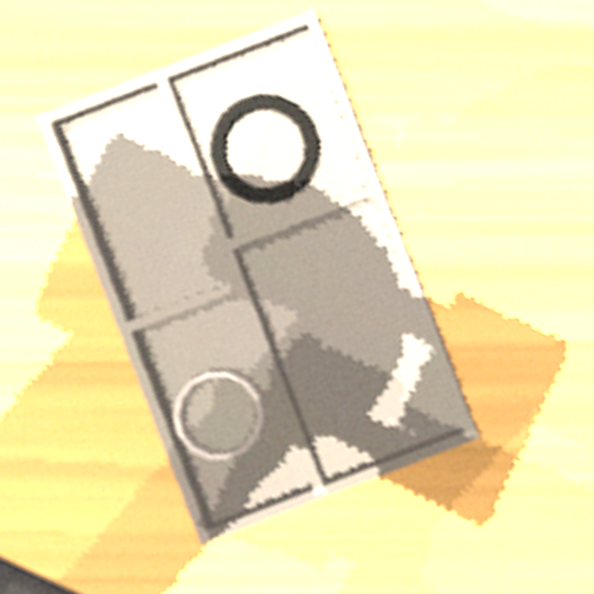

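The long empty compartment is the lower right one. Its centre is about (0.458, 0.224) and its yaw about 21°, which agrees with the network. Next I'll look at the plug on the way over, then the pump.

>>> apply_moves(commands=[[[1.6,-4,0],0,0],[[3.2,-8,0],0,0],[[4.8,-12,0],0,0],[[6.4,-16,0],0,0],[[8,-20,0],0,0],[[8,-20,0],0,0],[[8,-20,0],0,0],[[8,-20,0],0,0]])

```text
clock: 2.5
tool_pos: [0.5302, 0.0219, 0.2931]
orientation: [180.0, 0.0, -25.1]
force: [-0.0, 0.4, -0.8]
opening: 0.0876
gripper_force: 0.0
```

```bash
python3 - <<'E'
from h import *
o=ctrl.get_obs(); print(o["clock"],o["tool_pos"],o["orientation"])
p=ctrl.snapshot("wrist"); save(p,"w2")
for k,z in dict(plug_center=.048,stand_rim=.045).items():
  for r in ctrl.spot_point(p,k)[:3]: print(k,np.round(r["at"],1),round(r["score"],2),onz(p,r["at"],z).round(4))
a=rect(p,(.595,.03),.083,.05,6000); cv2.imwrite("pics/r2.png",a[:,:,::-1])
E
```

```text
2.5 [0.53021261 0.02189048 0.29309027] [ 1.79973610e+02  3.97641113e-02 -2.51022361e+01]
plug_center [288.4 148.4] 0.8 [0.5975 0.0312 0.048 ]
```

>>> apply_moves(commands=[[[-2,-3.5,0],0,0],[[-4,-7,0],0,0],[[-6,-10.5,0],0,0],[[-8,-14,0],0,0],[[-10,-17.5,0],0,0],[[-11.5,-21,0],0,0],[[-12.5,-24,0],0,0],[[-12.5,-24,0],0,0],[[-12.5,-24,0],0,0],[[-12.5,-24,0],0,0]])

```text
clock: 3.48
tool_pos: [0.4055, -0.2179, 0.2937]
orientation: [-180.0, -0.0, -25.0]
force: [0.0, 0.2, 0.2]
opening: 0.0876
gripper_force: 0.0
```

```bash
python3 - <<'E'
from h import *
o=ctrl.get_obs(); print(o["clock"],o["tool_pos"],o["orientation"])
p=ctrl.snapshot("wrist"); save(p,"w3")
for k,z in dict(cover_center=.093,pump_mouth=.075).items():
  for r in ctrl.spot_point(p,k)[:3]: print(k,np.round(r["at"],1),round(r["score"],2),onz(p,r["at"],z).round(4))
a=rect(p,(.45,-.24),.111,.08,3750)
b=cv2.imread("pics/r2.png")[:,:,::-1]; b=cv2.resize(b,(400,400)); a=cv2.resize(a,(400,400))
cv2.imwrite("pics/r23.png",np.hstack([b,a])[:,:,::-1])
E
```

```text
3.4833 [ 0.40546726 -0.21790193  0.29371229] [-1.79980051e+02 -2.37298197e-02 -2.50482821e+01]
cover_center [324.3 155.4] 0.75 [ 0.4532 -0.2392  0.093 ]
cover_center [ 13.3 134. ] 0.22 [5.844e-01 1.000e-04 9.300e-02]
```

View pics/r23.png

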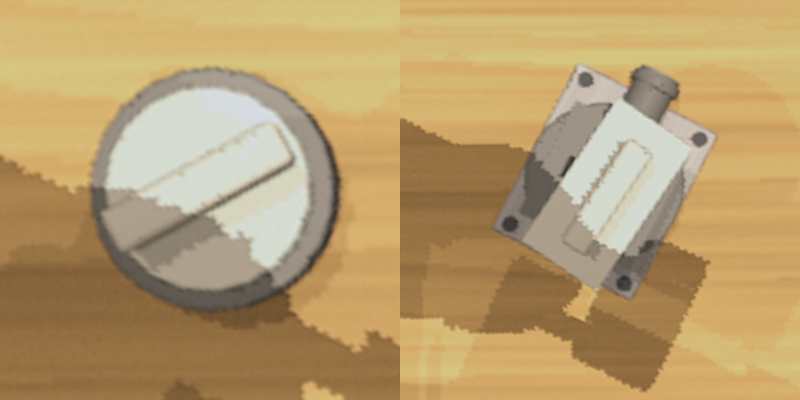

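Left crop: the plug's bar is at yaw about -62° with its top centre near (0.598, 0.031). Right crop: the cover's bar is at yaw about -30.5°, centred near (0.452, -0.242). Now I'll grasp the cover.

>>> apply_moves(commands=[[[2,-1,0],-0.05,0],[[4.7,-2.4,-3],-0.1,0],[[4.7,-2.4,-6.5],-0.1,0],[[4.7,-2.4,-10],-0.1,0],[[4.7,-2.4,-13],-0.1,0],[[4.7,-2.4,-16],-0.1,0],[[4.7,-2.4,-18],-0.1,0],[[4.7,-2.4,-19.2],-0.1,0],[[4.7,-2.4,-19.2],-0.1,0],[[4.7,-2.4,-19.2],-0.1,0]])

```text
clock: 4.47
tool_pos: [0.4525, -0.2419, 0.1013]
orientation: [180.0, 0.1, -30.7]
force: [0.4, -0.8, 0.8]
opening: 0.0873
gripper_force: 0.0
```

>>> apply_moves(commands=[[[0,0,0],0,1],[[0,0,0],0,1],[[0,0,0],0,1],[[0,0,0],0,1],[[0,0,0],0,1],[[0,0,0],0,1],[[0,0,0],0,1],[[0,0,0],0,1],[[0,0,0],0,1],[[0,0,0],0,1],[[0,0,0],0,1],[[0,0,0],0,1]])

```text
clock: 5.47
tool_pos: [0.4521, -0.2427, 0.1015]
orientation: [180.0, 0.0, -30.8]
force: [-0.5, -0.1, -0.3]
opening: 0.0129
gripper_force: 0.1
```

>>> apply_moves(commands=[[[0,0,0],0,1],[[0,0,0],0,1],[[0,0,0],0,1],[[0,0,1],0,1],[[0,0,3],0,1],[[0,0,6],0,1],[[0,0,9],0,1],[[0,0,12],0,1],[[0,0,12],0,1],[[0,0,12],0,1]])

```text
clock: 6.3
tool_pos: [0.4532, -0.2428, 0.2242]
orientation: [-179.9, -0.3, -30.8]
force: [-0.1, -0.3, -1.6]
opening: 0.0114
gripper_force: 30.0
```

```bash
python3 - <<'E'
from h import *
o=ctrl.get_obs(); print(o["clock"],o["tool_pos"],o["orientation"],o["opening"],o["gripper_force"],o["joint_pos"])
p=ctrl.snapshot("side")
for k,z in dict(cover_center=.213,pump_mouth=.075).items():
  for r in ctrl.spot_point(p,k)[:2]: print(k,np.round(r["at"],1),round(r["score"],2),onz(p,r["at"],z).round(4))
t=o["tool_pos"]; print("exp",proj(p,[t[0],t[1],t[2]-.009]))
q=ctrl.snapshot("top")
for r in ctrl.spot_point(q,"pump_mouth")[:2]: print(np.round(r["at"],1),round(r["score"],2),onz(q,r["at"],.075).round(4))
E
```

```text
6.3 [ 0.45317203 -0.24283427  0.22419146] [-179.89548669   -0.25278587  -30.80634466] 0.011398993338172124 29.999849796295166 [-6.27321431e+00  6.00316726e+00 -2.11961546e+01  1.11392993e-02
 -6.25273181e+01  6.54619849e+01]
cover_center [356.5 115. ] 0.71 [ 0.4478 -0.2443  0.213 ]
cover_center [193.9 323. ] 0.69 [0.6374 0.4291 0.213 ]
pump_mouth [353.9 174.2] 0.59 [ 0.4495 -0.2368  0.075 ]
exp [353.99349214 114.23722028]
```

>>> apply_moves(commands=[[[0,3.6,0],0.1,1],[[0,7.2,0],0.2,1],[[0,10.8,0],0.3,1],[[0,14.4,0],0.4,1],[[0,18,0],0.5,1],[[0,21.6,0],0.6,1],[[0,25.2,0],0.7,1],[[0,28.8,0],0.8,1],[[0,32.4,0],0.905,1],[[0,36,0],0.905,1],[[0,39.6,-1],0.905,1],[[0.2,43.2,-3],0.905,1],[[0.5,45.5,-5],0.905,1],[[0.5,46.7,-7],0.905,1],[[0.5,46.7,-9],0.905,1],[[0.5,46.7,-10],0.905,1],[[0.5,46.7,-10],0.905,1],[[0.5,46.7,-10],0.905,1]])

```text
clock: 8.05
tool_pos: [0.4571, 0.2237, 0.1213]
orientation: [179.9, 0.1, 21.0]
force: [-0.6, -0.1, -0.3]
opening: 0.0117
gripper_force: 30.0
```

```bash
python3 - <<'E'
from h import *
o=ctrl.get_obs(); print(o["clock"],o["tool_pos"],o["orientation"],o["opening"])
out=[]
for c in("side","wrist"):
    p=ctrl.snapshot(c)
    for k,z in dict(cover_center=o["tool_pos"][2]-.009,tray_slot=.003).items():
        for r in ctrl.spot_point(p,k)[:2]: print(c,k,np.round(r["at"],1),round(r["score"],2),onz(p,r["at"],z).round(4))
    u,v=proj(p,[.458,.224,.05]); u=int(np.clip(u,130,510)); v=int(np.clip(v,130,350))
    out.append(cv2.resize(p["img"][v-130:v+130,u-130:u+130],(400,400)))
cv2.imwrite("pics/c1.png",np.hstack(out)[:,:,::-1])
E
```

```text
8.05 [0.45705552 0.22369481 0.12126258] [1.79935134e+02 8.95501163e-02 2.10358080e+01] 0.011718537255227911
side cover_center [345.7 290.6] 0.67 [0.4546 0.2258 0.1123]
side tray_slot [480.3 359.1] 0.67 [0.2327 0.2531 0.003 ]
side tray_slot [342.6 341.2] 0.65 [0.4573 0.2244 0.003 ]
wrist cover_center [322.4 298.7] 0.96 [0.4562 0.2258 0.1123]
```

View pics/c1.png

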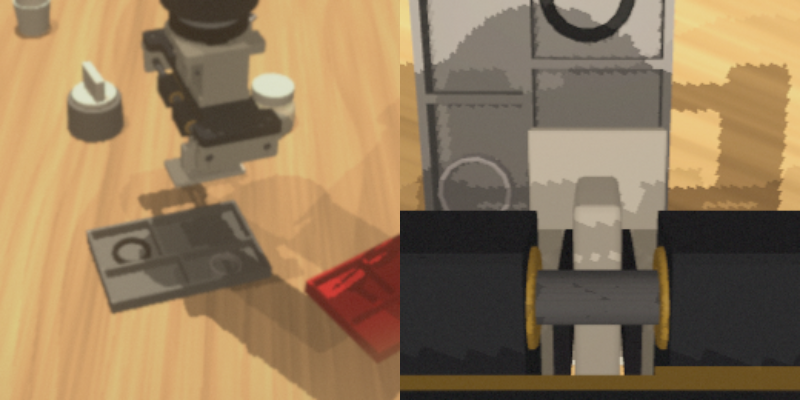

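The cover is held squarely, lined up with and above the empty compartment. I'll lower it to about 4 mm above the floor, so the finger backs stay above the 12 mm walls, and release it there.

>>> apply_moves(commands=[[[0.1,0,-3],0,1],[[0.1,0,-6],0,1],[[0.1,0,-8],0,1],[[0.1,0,-8.8],0,1],[[0.1,0,-8.8],0,1],[[0.1,0,-8.8],0,1],[[0.1,0,-8.8],0,0.6],[[0.1,0,-8.8],0,0.6],[[0.1,0,-8.8],0,0.6],[[0.1,0,-8.8],0,0.6],[[0.1,0,-8.8],0,0.6],[[0.1,0,-8.8],0,0.6]])

```text
clock: 9.35
tool_pos: [0.4583, 0.2244, 0.0339]
orientation: [-180.0, -0.0, 21.0]
force: [-1.0, -0.6, 1.0]
opening: 0.0349
gripper_force: 0.0
```

>>> apply_moves(commands=[[[0,0,1],0,0.6],[[0,0,3],0,0.5],[[0,0,6],0,0.3],[[0,0,9],0,0.1],[[0,0,13],0,0],[[0,0,17],0,0],[[0,0,21],0,0],[[0,0,21],0,0],[[0,0,21],0,0]])

```text
clock: 10.1
tool_pos: [0.459, 0.2251, 0.2472]
orientation: [-179.8, -0.3, 21.0]
force: [-0.0, -0.5, -1.0]
opening: 0.0827
gripper_force: 0.0
```

```bash
python3 - <<'E'
from h import *
o=ctrl.get_obs(); print(o["clock"],o["tool_pos"],o["orientation"],o["opening"])
for c in("side","wrist","top"):
    p=ctrl.snapshot(c)
    for k,z in dict(cover_center=.021,tray_slot=.003,pump_mouth=.075).items():
        for r in ctrl.spot_point(p,k)[:2]: print(c,k,np.round(r["at"],1),round(r["score"],2),onz(p,r["at"],z).round(4))
    if c=="wrist": a=cv2.resize(rect(p,(.475,.245),.015,.11,2000),(440,440))
    if c=="top": b=cv2.resize(rect(p,(.455,-.24),.075,.05,4000),(440,440))
cv2.imwrite("pics/c2.png",np.hstack([a[:,:360],b])[:,:,::-1])
E
```

```text
10.1 [0.45898071 0.22508781 0.24719241] [-179.84913222   -0.33100733   21.04854223] 0.082665751546061
side cover_center [343.1 335.3] 0.97 [0.4567 0.2295 0.021 ]
side tray_slot [479.5 361.8] 0.87 [0.2349 0.2594 0.003 ]
side tray_slot [340.7 343.2] 0.65 [0.4603 0.2295 0.003 ]
side pump_mouth [358.2 364.3] 0.25 [0.4319 0.348  0.075 ]
wrist cover_center [321.3 207.6] 0.83 [0.4572 0.2282 0.021 ]
wrist tray_slot [229.8 372.8] 0.62 [0.2349 0.2567 0.003 ]
top cover_center [208.  264.7] 0.61 [0.4632 0.2246 0.021 ]
top tray_slot [209.4 268.2] 0.98 [0.4564 0.2254 0.003 ]
top tray_slot [195.1 370.7] 0.83 [0.2374 0.2543 0.003 ]
top pump_mouth [429.9 264.1] 0.75 [ 0.458  -0.2373  0.075 ]
```

View pics/c2.png

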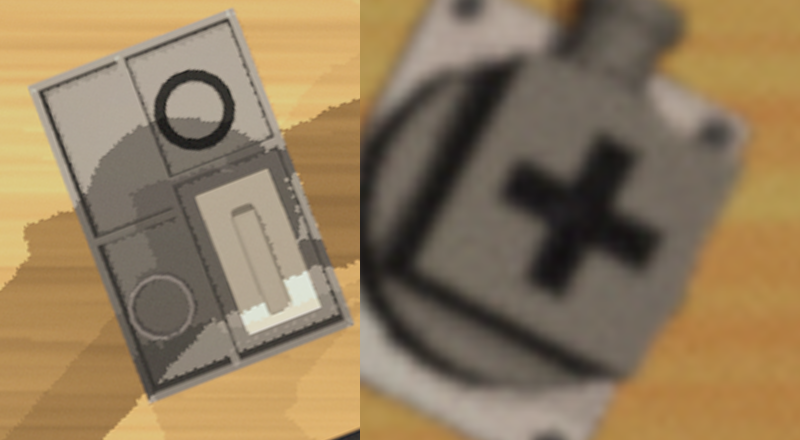

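The cover is flat and central in the compartment. In the top view the mouth's cross is near (0.456, -0.240), with pump yaw about -26°. Next is the plug.

>>> apply_moves(commands=[[[1,-1.6,0],-0.12,0],[[2.2,-3.2,0],-0.24,0],[[3.4,-4.8,0],-0.36,0],[[4.6,-6.4,0],-0.48,0],[[5.8,-8,0],-0.6,0],[[7,-9.8,0],-0.72,0],[[8.2,-11.5,0],-0.84,0],[[9.5,-13.2,0],-0.96,0],[[10.7,-15,0],-1.08,0],[[11.8,-16.5,0],-1.2,0],[[13,-18,0],-1.32,0],[[13.9,-19.4,-2],-1.45,0],[[13.9,-19.4,-5],-1.45,0],[[13.9,-19.4,-7],-1.45,0],[[13.9,-19.4,-7],-1.45,0],[[13.9,-19.4,-7],-1.45,0]])

```text
clock: 12.03
tool_pos: [0.5968, 0.03, 0.1729]
orientation: [179.8, -0.0, -62.0]
force: [1.4, -0.0, 0.3]
opening: 0.0873
gripper_force: 0.0
```

```bash
python3 - <<'E'
from h import *
o=ctrl.get_obs(); print(o["clock"],o["tool_pos"],o["orientation"],o["opening"])
for c in("side","wrist"):
    p=ctrl.snapshot(c)
    for k,z in dict(plug_center=.048).items():
        for r in ctrl.spot_point(p,k)[:2]: print(c,k,np.round(r["at"],1),round(r["score"],2),onz(p,r["at"],z).round(4))
save(p,"w4")
E
```

```text
12.0333 [0.596785   0.02996658 0.17289095] [ 1.79849242e+02 -1.28548168e-03 -6.20293724e+01] 0.08726235415155797
side plug_center [272.4 251. ] 0.58 [0.5984 0.0338 0.048 ]
side plug_center [234.4 208.7] 0.26 [ 0.6994 -0.1167  0.048 ]
wrist plug_center [321.6 232.6] 0.68 [0.5998 0.032  0.048 ]
```

View pics/w4.png

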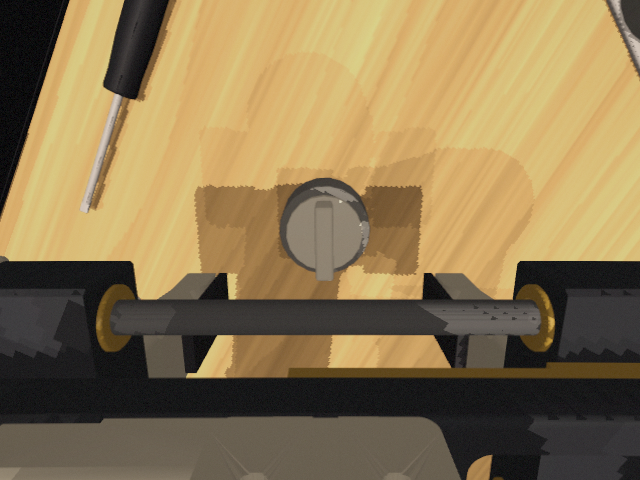

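The wrist view is looking squarely along the bar, which runs down column 324 from row 203 to row 280. I'll descend and grip.

>>> apply_moves(commands=[[[0.2,0.1,-3],0,0],[[0.2,0.1,-6],0,0],[[0.2,0.1,-8],0,0],[[0.2,0.1,-9.5],0,0],[[0.2,0.1,-10.1],0,0],[[0.2,0.1,-10.1],0,0],[[0.2,0.1,-10.1],0,0.7],[[0.2,0.1,-10.1],0,0.7],[[0.2,0.1,-10.1],0,0.7],[[0.2,0.1,-10.1],0,0.7],[[0.2,0.1,-10.1],0,0.7],[[0.2,0.1,-10.1],0,0.7],[[0.2,0.1,-10.1],0,0.7],[[0.2,0.1,-10.1],0,1],[[0.2,0.1,-10.1],0,1],[[0.2,0.1,-10.1],0,1],[[0.2,0.1,-10.1],0,1],[[0.2,0.1,-10.1],0,1],[[0.2,0.1,-10.1],0,1],[[0.2,0.1,-10.1],0,1]])

```text
clock: 13.9
tool_pos: [0.5991, 0.0313, 0.0725]
orientation: [180.0, 0.0, -62.0]
force: [0.6, -0.4, 0.7]
opening: 0.0118
gripper_force: 30.0
```

>>> apply_moves(commands=[[[0,0,1],0,1],[[0,0,4],0,1],[[0,0,8],0,1],[[0,0,12],0,1],[[-1.5,-2,13],0.07,1],[[-3.5,-5,13],0.14,1],[[-5.5,-8,13],0.21,1],[[-7.5,-11,13],0.28,1],[[-9.5,-14,13],0.35,1],[[-11.5,-17,13],0.42,1],[[-13.5,-19.5,13],0.49,1],[[-15.5,-21.5,13],0.56,1],[[-17.5,-23.5,13],0.62,1],[[-18.8,-24.9,13],0.62,1],[[-18.8,-24.9,13],0.62,1],[[-18.8,-24.9,13],0.62,1],[[-18.8,-24.9,13],0.62,1]])

```text
clock: 15.32
tool_pos: [0.4114, -0.2177, 0.2032]
orientation: [-180.0, -0.1, -26.6]
force: [-0.2, 0.2, 0.0]
opening: 0.0117
gripper_force: 30.0
```

```bash
python3 - <<'E'
from h import *
o=ctrl.get_obs(); print(o["clock"],o["tool_pos"],o["orientation"],o["opening"],o["gripper_force"])
t=o["tool_pos"]
for c in("top","side","wrist"):
    p=ctrl.snapshot(c)
    for k,z in dict(plug_center=t[2]-.0245,pump_mouth=.075).items():
        for r in ctrl.spot_point(p,k)[:2]: print(c,k,np.round(r["at"],1),round(r["score"],2),onz(p,r["at"],z).round(4))
save(p,"w5")
a=rect(p,(.46,-.245),.075,.05,4000);a=np.clip(a.astype(float)*1.5,0,255).astype(np.uint8)
u=p["img"][130:480,120:520]
cv2.imwrite("pics/c3.png",np.hstack([a,cv2.resize(u,(400,400))])[:,:,::-1])
E
```

```text
15.3167 [ 0.41141773 -0.21772425  0.20318238] [-1.79978044e+02 -5.61422368e-02 -2.65510706e+01] 0.011732069281123567 29.990480840206146
top pump_mouth [304.7 122.9] 0.41 [0.7548 0.0152 0.075 ]
top pump_mouth [208.7 263.4] 0.2 [0.4635 0.2115 0.075 ]
side plug_center [375.  135.8] 0.77 [ 0.4074 -0.2161  0.1787]
side pump_mouth [355.6 174.1] 0.59 [ 0.4457 -0.2375  0.075 ]
side pump_mouth [343.4 344.8] 0.43 [0.4546 0.3089 0.075 ]
wrist plug_center [326.4 163.3] 0.69 [ 0.4614 -0.2428  0.1787]
wrist pump_mouth [324.5 162.7] 0.74 [ 0.4565 -0.2392  0.075 ]
```

View pics/c3.png

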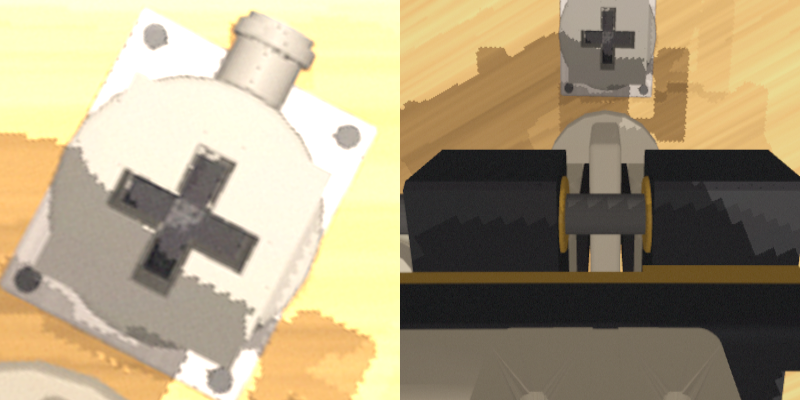

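The left crop shows the cross socket about 3° off the tool's yaw. I'll fit the cross as a template, and calibrate the wrist camera on the held plug's flange and bar.

```bash
cat > fit.py <<'E'
from h import *
from scipy.optimize import minimize
p=ctrl.snapshot("wrist"); t=np.array(ctrl.get_obs()["tool_pos"]); 
S=4000; c=(.456,-.24); h=.03
g=cv2.cvtColor(rect(p,c,.075,h,S),cv2.COLOR_RGB2GRAY).astype(float)
n=g.shape[0]; ii,jj=np.mgrid[0:n,0:n]; X=c[0]+h-ii/S; Y=c[1]+h-jj/S
lg=np.log(g+5)
def score(q):
    a=np.radians(q[2]); dx=X-q[0]/1e3; dy=Y-q[1]/1e3
    u=abs(dx*np.cos(a)+dy*np.sin(a)); v=abs(-dx*np.sin(a)+dy*np.cos(a))
    sd=np.minimum(np.maximum(u-.019,v-.00525),np.maximum(v-.019,u-.00525))
    i=(sd<0)&(sd>-.0025); o=(sd>.0)&(sd<.0025)   # bands on both sides of the outline
    return lg[i].mean()-lg[o].mean()
best=min((minimize(score,[x,y,w],method="Nelder-Mead",options=dict(initial_simplex=[[x,y,w],[x+1,y,w],[x,y+1,w],[x,y,w+3]])) for x in(454,456,458) for y in(-242,-240,-238) for w in(-27,-24)),key=lambda r:r.fun)
print("mouth",best.x,best.fun)
# held plug: bar sides and flange front, in tool-aligned patch
yaw=np.radians(ctrl.get_obs()["orientation"][2]); ex=np.array([np.cos(yaw),np.sin(yaw),0]); ey=np.array([-np.sin(yaw),np.cos(yaw),0])
G=cv2.cvtColor(p["img"],cv2.COLOR_RGB2GRAY).astype(float)
def line(z,along,fix,rng):
    return [(s,float(cv2.getRectSubPix(G.astype(np.float32),(1,1),tuple(map(float,proj(p,[*(t+ (ex*s+ey*fix if along else ey*s+ex*fix)/1e3)[:2],z]))))[0,0])) for s in rng]
def edges(L,k=4):
    s=np.array([a for a,_ in L]); v=cv2.GaussianBlur(np.array([b for _,b in L])[:,None],(1,9),1.5)[:,0]; d=np.gradient(v)
    i=np.argsort(-abs(d)); out=[]
    for j in i:
        if all(abs(s[j]-s[m])>1.5 for m in out): out.append(j)
        if len(out)>=k: break
    return [(round(s[j],2),round(d[j],1)) for j in out]
r=np.arange(-12,12,.25)
print("bar sides (expect +-6):",edges(line(t[2]+.011,False,20,r)))
print("bar end (expect 25):",edges(line(t[2]+.011,True,0,np.arange(12,40,.25))))
for f in(-15,0,15): print("flange front at y",f,"expect",round((28**2-f*f)**.5,1),edges(line(t[2]-.019,True,f,np.arange(15,45,.25))))
# flange sides
for f in (15,20): print("flange sides x",f,"expect",round((28**2-f*f)**.5,1),edges(line(t[2]-.019,False,f,np.arange(-32,32,.25))))
E
python3 fit.py
```

```text
mouth [ 454.8320916  -240.68125306  -27.56531911] -0.6313585262366432
bar sides (expect +-6): [(np.float64(6.25), np.float64(3.9)), (np.float64(-6.0), np.float64(-3.8)), (np.float64(-4.25), np.float64(2.2)), (np.float64(4.5), np.float64(-1.9))]
bar end (expect 25): [(np.float64(32.25), np.float64(6.7)), (np.float64(35.0), np.float64(-6.5)), (np.float64(25.25), np.float64(-4.6)), (np.float64(38.25), np.float64(-1.3))]
flange front at y -15 expect 23.6 [(np.float64(26.0), np.float64(13.8)), (np.float64(35.75), np.float64(-13.6)), (np.float64(23.0), np.float64(-10.1)), (np.float64(38.5), np.float64(6.3))]
flange front at y 0 expect 28.0 [(np.float64(37.0), np.float64(-8.9)), (np.float64(24.5), np.float64(6.5)), (np.float64(27.75), np.float64(-6.0)), (np.float64(35.25), np.float64(4.9))]
flange front at y 15 expect 23.6 [(np.float64(36.5), np.float64(-10.8)), (np.float64(39.5), np.float64(8.3)), (np.float64(23.0), np.float64(-5.7)), (np.float64(32.75), np.float64(-4.3))]
flange sides x 15 expect 23.6 [(np.float64(-23.25), np.float64(-10.5)), (np.float64(-2.0), np.float64(-5.1)), (np.float64(7.5), np.float64(5.1)), (np.float64(-7.0), np.float64(-4.7))]
flange sides x 20 expect 19.6 [(np.float64(-22.5), np.float64(11.2)), (np.float64(-19.75), np.float64(-10.5)), (np.float64(-6.25), np.float64(-6.6)), (np.float64(6.75), np.float64(6.3))]
```

The camera and the held plug agree to about 0.3 mm, and the plug is centred on the TCP. The mouth fits at (0.455, -0.2406), and its yaw of about -27.4° matches the base plate's edges. I'll move over it and start the insertion gently.

>>> apply_moves(commands=[[[2,-1,0],-0.015,1],[[4.4,-2.3,-1],-0.015,1],[[4.4,-2.3,-4],-0.015,1],[[4.4,-2.3,-6],-0.015,1],[[4.4,-2.3,-6.3],-0.015,1],[[4.4,-2.3,-6.3],-0.015,1],[[4.4,-2.3,-6.3],-0.015,1]])

```text
clock: 16.4
tool_pos: [0.4557, -0.2409, 0.1405]
orientation: [180.0, -0.0, -27.3]
force: [0.7, 0.4, -0.6]
opening: 0.0119
gripper_force: 30.0
```

```bash
python3 - <<'E'
from h import *
o=ctrl.get_obs(); print(o["clock"],o["tool_pos"],o["orientation"],o["force"])
p=ctrl.snapshot("side"); t=o["tool_pos"]
for k,z in dict(plug_center=t[2]-.0245,pump_mouth=.075).items():
    for r in ctrl.spot_point(p,k)[:2]: print(k,np.round(r["at"],1),round(r["score"],2),onz(p,r["at"],z).round(4))
u,v=map(int,proj(p,[.455,-.24,.08]))
cv2.imwrite("pics/c4.png",cv2.resize(p["img"][v-60:v+60,u-60:u+60],(600,600),interpolation=2)[:,:,::-1])
E
```

```text
16.4 [ 0.45569295 -0.24087419  0.14046482] [ 1.79984390e+02 -4.24713097e-02 -2.73464775e+01] [ 0.69015553  0.35104848 -0.55044329]
plug_center [352.5 157.7] 0.63 [ 0.4537 -0.2363  0.116 ]
pump_mouth [355.3 173.2] 0.68 [ 0.4465 -0.2418  0.075 ]
```

>>> apply_moves(commands=[[[0,0,-0.4],0,1],[[0,0,-0.8],0,1],[[0,0,-1],0,1],[[0,0,-1.2],0,1],[[0,0,-1.4],0,1],[[0,0,-1.4],0,1]])

```text
clock: 17.05
tool_pos: [0.4549, -0.2406, 0.125]
orientation: [180.0, 0.0, -27.4]
force: [-0.7, -1.5, -1.3]
opening: 0.0114
gripper_force: 30.0
```

>>> apply_moves(commands=[[[0,0,-0.3],0,1],[[0,0,-0.6],0,1],[[0,0,-0.9],0,1],[[0,0,-1.2],0,1],[[0,0,-1.2],0,1],[[0,0,-1.2],0,1]])

```text
clock: 17.55
tool_pos: [0.4553, -0.2407, 0.1137]
orientation: [180.0, -0.0, -27.4]
force: [-1.4, 0.8, 4.7]
opening: 0.012
gripper_force: 30.0
```

The plug is meshed and the spring is pushing back with about 4.7 N. Now I'll press it home.

>>> apply_moves(commands=[[[0,0,-0.3],0,1],[[0,0,-0.6],0,1],[[0,0,-0.8],0,1],[[0,0,-1.0],0,1],[[0,0,-1.1],0,1],[[0,0,-1.1],0,1],[[0,0,-1.1],0,1]])

```text
clock: 18.13
tool_pos: [0.4554, -0.2408, 0.1033]
orientation: [180.0, -0.0, -27.4]
force: [-2.3, 2.4, 7.7]
opening: 0.0113
gripper_force: 30.0
```

>>> apply_moves(commands=[[[0,0,-0.1],0,1],[[0,0,-0.1],0,1],[[0,0,-0.2],0,1],[[0,0,-0.2],0,1],[[0,0,-0.2],0,1]])

```text
clock: 18.55
tool_pos: [0.4554, -0.2408, 0.1027]
orientation: [180.0, -0.1, -27.3]
force: [-6.3, 5.6, 22.4]
opening: 0.0119
gripper_force: 30.0
```

```bash
python3 - <<'E'
from h import *
o=ctrl.get_obs(); print(o["clock"],o["tool_pos"],o["force"],o["moment"])
p=ctrl.snapshot("side"); u,v=map(int,proj(p,[.455,-.24,.08]))
a=cv2.resize(p["img"][v-40:v+40,u-40:u+40],(400,400),interpolation=2)
w=ctrl.snapshot("wrist"); b=cv2.resize(w["img"][130:480,145:495],(400,400))
cv2.imwrite("pics/c5.png",np.hstack([a,b])[:,:,::-1])
for k,z in dict(plug_center=.078,cover_center=.021).items():
    for r in ctrl.spot_point(p,k)[:2]: print(k,np.round(r["at"],1),round(r["score"],2),onz(p,r["at"],z).round(4),"exp",proj(p,[.4554,-.2408,.078]))
E
```

```text
18.55 [ 0.45539283 -0.24079694  0.10268625] [-6.32022479  5.57727535 22.43888242] [2.13429737 2.63155465 0.02046666]
plug_center [353.5 171.4] 0.56 [ 0.4506 -0.2445  0.078 ] exp [351.32076635 172.10191055]
cover_center [342.9 336. ] 0.83 [0.4569 0.2312 0.021 ] exp [351.32076635 172.10191055]
cover_center [341.5 343.9] 0.51 [0.4586 0.2501 0.021 ] exp [351.32076635 172.10191055]
```

View pics/c5.png

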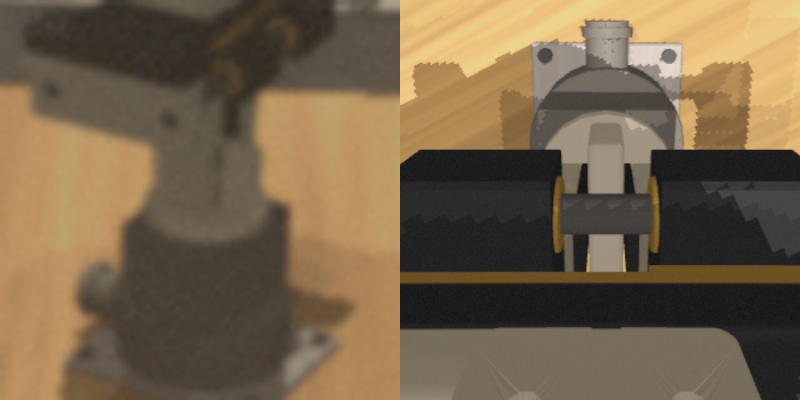

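The flange sits flush on the turret and the TCP height (0.1027 m) matches home. It's being held with about 22 N. I'll let it settle briefly and then hand in.

>>> apply_moves(commands=[[[0,0,0],0,1],[[0,0,0],0,1],[[0,0,0],0,1],[[0,0,0],0,1]])

```text
clock: 19.08
tool_pos: [0.4554, -0.2408, 0.1027]
orientation: [180.0, -0.1, -27.3]
force: [-6.4, 5.0, 23.3]
opening: 0.0119
gripper_force: 30.0
```

```bash
python3 -c "
from plant import ctrl
o=ctrl.get_obs(); print(o['tool_pos'],o['force'],o['gripper_force'])
print(ctrl.close_job())"
```

```text
[ 0.45537431 -0.24081044  0.10267033] [-6.35765828  5.03434979 23.28623501] 29.995080828666687
the job is handed in; nothing more can be done
None
```

The job is handed in at about 19 s (no verdict was returned): the cover lies flat and released in the grey tray's long compartment, and the plug is still gripped and pressed home in the pump with about 23 N.

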